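# Pack the track repair case in layers

## Robot

A 6-joint arm with a two-finger parallel gripper is mounted at the origin on a cart in front of the work surface, level with it; the furniture and walls round the work are solid. World frame = base frame: x ahead of the robot, y to its left, z up, the work surface at z = 0. Lengths are in m, angles in rad, forces in N, time in s.
With the tool pointing down it reaches from about 0.3 to 0.875 m from the base axis. Payload 6.4 kg.
Tool frame: the origin (TCP) lies midway between the tips of the shut fingers; the grasp point (between the pads) lies r.grasp_offset behind it (r.grasp_offset is the distance from the TCP to the grasp point, in m); z points along the fingers, y is the direction in which the jaws open and shut (so a half turn about z gives the same grasp; the last joint's range is limited). The gripper opens to 88 mm and grips with 3 to 60 N. Pads are 18 mm wide; open, the fingers measure 123 mm over their backs; the gripper's body (75 mm by 187 mm) begins 45 mm behind the grasp point.
Start: joints at [-1.31, 0.181, 1.607, -0, 1.354, -0.206], TCP at [0.259, -0.513, 0.239] pointing down, gripper open.
Joint ranges: [-2.99, 2.99], [-0.89, 2.07], [0.3, 2.58], [-1.14, 4.28], [0, 2.63], [-3.12, 3.12]. Speed limits (rad/s): [2.57, 2.57, 3.01, 3.14, 3.14, 3.14].

## Interface

Orientations are given as a unit quaternion [w, x, y, z].
In Python, from station import r gives the robot as it stands.
- The arm moves only by the tool drive_tool, never from a script. Its arguments are lists of equal length, an entry for each row: "dp": the shift along the tool's x, y, z in m, a list of three; "delta_rot": the turn, a rotation vector about the tool's x, y, z in rad, a list of three; "fingers": the closure, from 0 (fully open) to 1 (shut). In form: {"dp": [[tx, ty, tz], ...], "delta_rot": [[ax, ay, az], ...], "fingers": [fingers, ...]}. A call has 1 to 12 rows; each row is the pose to reach, as a shift and turn from the pose commanded when the call began, along the tool's axes at that moment; what a row does not reach only later rows make up. A row lasts 1/8 s, in which the tool goes at most 62.5 mm and 10.7 degrees, less where a joint would pass 70% of its speed; a pose out of reach is approached as far as the arm can. A call with a gripper value outside its range is refused whole. The fingers move at their own pace and stop on an object; the grip force is fixed at half the most. Time passes only in rows, so rows that repeat a pose let the fingers close. It gives the time, the measured TCP pose, the force and the opening at its end, in the units of the state.
- r.observe(): the state, without advancing time (a new reading comes with each control period).
- r.camera(name): name is "scene" or "top" or "wrist"; returns the picture (480x640x3 uint8, red, green, blue); there is no depth.
- r.calibration(name): a dict with "mtx" (3x3 intrinsics, pixels), "R" (3x3) and "t" (3): a world point X has camera coordinates R X + t. Camera axes: x right, y down, z forward; pixel columns grow to the right and rows downward; lengths in m; the calibration is good to about 2 mm. A picture is of the moment at which its call begins: read the wrist's pose just before it. calibration takes no time and is no camera call; for the wrist camera it gives the pose at the moment of the call.
- r.close_job(): hands the job in, once; it reports no verdict.
The state is a dict: "clock": time; "qpos": joint angles; "qd": joint speeds; "joint_torque": joint torques, N m; "ee_pos": TCP position; "eef_rot": TCP orientation; "ft_force": force on the tool from outside, world axes, zero at the start; "moment": the same for the moment, N m; "grip_width": opening from 0.0 (shut) to 1.0 (fully open).
Only numpy, scipy, OpenCV 4.12 (cv2) and the standard library are available. Lean on these libraries where they do the work, as an engineer would, in place of code of your own. Each camera call takes 0.05 s, during which the arm holds its last target.

## Task

Pack the wooden carrying case for the club show: lay the short piece of straight track and the terminal strip side by side, flat in the bottom, fold the swing tray down over them, stand the tin of track pins on the tray, then shut the lid fully. Keep the tin upright throughout so that no pins spill, and leave the tape measure, the paint jar and the sanding block where they are.

Things in the scene. Friction and masses are not known exactly. Their poses are not given: they have to be found in the camera images.
- case: Plain wooden carrying case, fixed to the bench: 140 (x) by 162 (y) mm, 52 mm high without its lid, walls 6, floor 5 mm, grey lining. Origin: centre of the underside; z up; -x is its front (steel bail handle), +x its back, where tray and lid are hinged.
- case_well (a point): Centre of the bottom space, on the floor (case x -6, y 0, z 5 mm). The space is 116 (x) by 150 (y) mm and 15 mm deep under the folded tray; in its two front corners stand 10 mm blocks that carry the tray.
- tray_hinge (a point): Middle of the tray's hinge axis (case x 56, y 0, z 22.5 mm); the axis runs along the case's y. Folded down, the tray's lined floor spans case x -51 to 55, y -69 to 69 mm, its upper face at z 25 mm, 27 mm below the shut lid.
- case_tray (a joint): Tray hinge, rad: 0 = folded down level (stop), 1.56 to 1.70 = standing upright as found. Stiff (0.10 N m): it stays wherever it is left. The tray is a 5 mm board, 146 mm wide, with an 8 mm high rim on the face that looks back (+x) while it stands and up when folded: 10 mm wide along the free edge, 4 mm along both ends.
- tray_edge (a point): Middle of the tray's free edge, at mid thickness of the board, 117 mm from the hinge axis. As found, the gap behind it, from the rim to the open lid, is at least 33 mm.
- lid_hinge (a point): Middle of the lid's hinge axis (case x 70, y 0, z 52 mm), in the plane of the lid's inner face; the axis runs along the case's y.
- case_lid (a joint): Lid hinge, rad: 0 = shut (stop), 2.12 to 2.35 = leaning open to the back as found. Stiff (0.20 N m): it stays wherever it is left, so it must be pushed all the way down. The lid is a 6 mm board, 162 mm wide, with no catch.
- lid_edge (a point): Middle of the lid's free edge, at mid thickness, 143 mm from the hinge axis.
- short_track: The short straight piece of black bedded model track, 38 (x) by 99 (y) by 9 mm high (the longer straight pieces at the back of the bench stay there). Origin: underside, centre of the width, within 3 mm of mid-length; z up, length along y. Grip across the 38 mm width.
- strip: Cream eight-way terminal strip, 20 (x) by 80 (y) by 13 mm high, the solid bar being the lower 8 mm. Origin: centre of the underside; z up, length along y. Grip low across the 20 mm width.
- pin_tin: Round shallow tin of track pins with a green rim, 55 mm across, 23 mm high. Origin: centre of the underside; z up.
- tape_measure_1: Yellow pocket tape measure, 36 by 72 by 58 mm high, a bystander. Origin: centre of the underside.
- paint_jar: Small paint jar with a dark cap, 30 mm across, 42 mm high, a bystander. Origin: centre of the underside.
- sanding_block_1: Cork sanding block, 46 by 75 by 24 mm high, a bystander. Origin: centre of the underside.
Things that resemble listed ones, but are neither listed nor needed, are in the scene too. Leave any pink look-alike of the strip alone.

How it is judged:
By the outcome, as a careful person would: the job done as asked, in the order asked, and still so for the second after the job is handed in, with the robot touching nothing.
It also fails if it takes over 72 s, if anything falls off the work surface, if the arm or the gripper's body presses on something with over 40 N, if the wrist force passes 120 N, or if a joint passes its speed limit or range.

## Working session

There is one attempt and no reset: what is moved stays moved. The work goes in short steps, Python scripts to look and compute and a tool call to move; the robot and the scene stay as the last step left them, time stands still between calls to the robot, and variables do not carry over. Pictures are saved under pics/ and viewed, and the job is handed in when it is done.

Besides the shell and the picture viewer there is one more tool, called after ">>>" in YAML: its name, and indented under it one key for each argument. drive_tool: Moves the arm, as the interface text tells. Its arguments: {"type":"object","properties":{"dp":{"type":"array"},"delta_rot":{"type":"array"},"fingers":{"type":"array"}},"required":["dp","delta_rot","fingers"]}

```bash
ls; mkdir -p pics; python3 - <<'E'
from station import r
import cv2
o=r.observe();print({k:o[k] for k in('clock','qpos','ee_pos','eef_rot','ft_force','grip_width')},r.grasp_offset)
for n in('scene','top','wrist'):
    c=r.calibration(n);print(n,c['mtx'].tolist(),c['R'].tolist(),c['t'].tolist())
    cv2.imwrite(f'pics/{n}0.png',r.camera(n)[:,:,::-1])
E
```

```text
pics
{'clock': 0.0, 'qpos': array([-1.31028486e+00,  1.81524244e-01,  1.60795609e+00, -2.86771938e-05,
        1.35378618e+00, -2.06319483e-01]), 'ee_pos': array([ 0.25864704, -0.51297173,  0.23784466]), 'eef_rot': array([-8.36243595e-04,  9.72881009e-01,  2.31304653e-01, -3.66692411e-05]), 'ft_force': array([-0.04199011,  0.72991707, -0.25832929]), 'grip_width': 1.0005964702447736} 0.0187
scene [[578.065770837058, 0.0, 312.7792127160828], [0.0, 578.065770837058, 238.8027802211264], [0.0, 0.0, 1.0]] [[0.9636715614754171, 0.26697253081688876, -0.007923975817550145], [0.2170259356207385, -0.7999862273140319, -0.5593941181097682], [-0.15568193495545596, 0.5373524950133644, -0.8288639401201127]] [-0.5214693933221286, -0.0747352315133238, 1.5801796773347117]
top [[450.8856876911808, 0.0, 309.5807913820367], [0.0, 450.8856876911808, 236.14505106359653], [0.0, 0.0, 1.0]] [[0.006203956462737148, -0.999938529231229, -0.009189596459867786], [-0.9940809381880796, -0.0051703075899835246, -0.10851892116369521], [0.10846473738185974, 0.009808449332677993, -0.9940519076317759]] [0.010800623854739884, 0.5515715830612183, 1.038813697866915]
wrist [[375.1393962689849, 0.0, 316.8799501261739], [0.0, 375.1393962689849, 243.48221286377498], [0.0, 0.0, 1.0]] [[0.4503580631240902, -0.8928467188306448, -0.0015335098535785294], [-0.8461994843135033, -0.42737552240398774, 0.31827126102977166], [-0.28482283568330796, -0.14203837341814174, -0.9479984455420007]] [-0.573789579602576, -0.043689929031922585, 0.3897339024916091]
```

View pics/scene0.png

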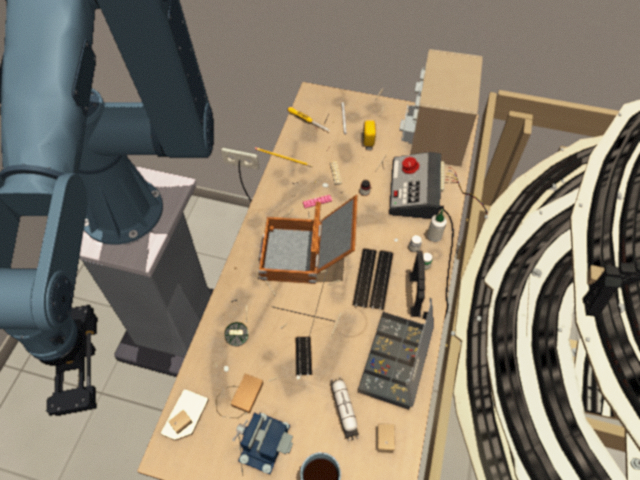

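View pics/top0.png

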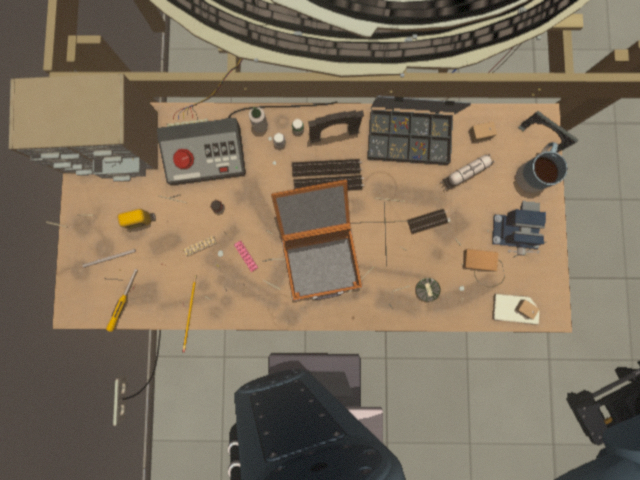

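View pics/wrist0.png

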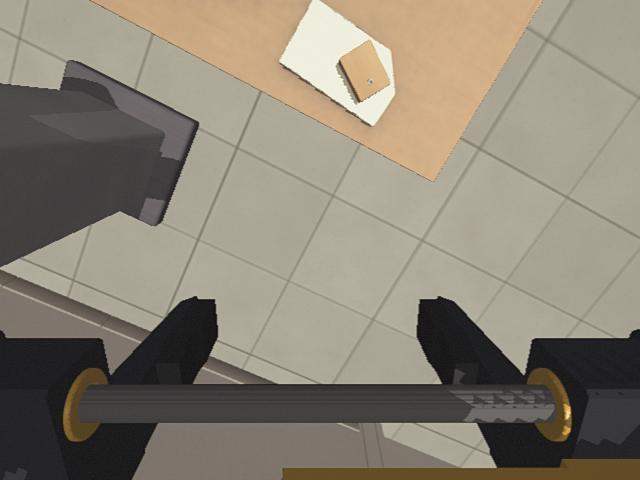

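The top view shows the case at about (320,255), short black track at (428,220), cream strip at (199,245), pink look-alike at (246,256), tin at (428,289). The scene view has the same things: track (304,355), cream strip (335,172), pink (317,201), tin (236,333). I'll enlarge these.

```bash
cat > h.py <<'E'
from station import r
import numpy as np, cv2, pickle
from scipy.spatial.transform import Rotation as Ro
def crop(src,x0,y0,w,h,s,out):
    a=cv2.imread(src)[y0:y0+h,x0:x0+w]
    a=cv2.resize(a,None,fx=s,fy=s,interpolation=cv2.INTER_CUBIC)
    st=20
    for x in range((x0+st-1)//st*st,x0+w,st): cv2.putText(a,str(x),(int((x-x0)*s),10),0,.35,(0,0,255),1);cv2.line(a,(int((x-x0+.5)*s),12),(int((x-x0+.5)*s),18),(0,0,255),1)
    for y in range((y0+st-1)//st*st,y0+h,st): cv2.putText(a,str(y),(0,int((y-y0)*s)+4),0,.35,(0,0,255),1);cv2.line(a,(24,int((y-y0+.5)*s)),(30,int((y-y0+.5)*s)),(0,0,255),1)
    cv2.imwrite(out,a)
def ray(c,p):
    d=c['R'].T@np.linalg.solve(c['mtx'],[p[0],p[1],1.]);o=-c['R'].T@c['t'];return o,d/np.linalg.norm(d)
def onz(c,p,z):
    o,d=ray(c,p);return o+d*(z-o[2])/d[2]
def tri(L):
    A=np.zeros((3,3));b=np.zeros(3)
    for c,p in L:
        o,d=ray(c,p);M=np.eye(3)-np.outer(d,d);A+=M;b+=M@o
    X=np.linalg.solve(A,b)
    e=[np.linalg.norm((np.eye(3)-np.outer(ray(c,p)[1],ray(c,p)[1]))@(X-ray(c,p)[0])) for c,p in L]
    return X,max(e)
def proj(c,X):
    v=c['mtx']@(c['R']@np.asarray(X)+c['t']);return v[:2]/v[2]
def snap(n,f):
    c=r.calibration(n);cv2.imwrite(f'pics/{f}.png',r.camera(n)[:,:,::-1]);pickle.dump({k:np.array(c[k]) for k in('mtx','R','t')},open(f'pics/{f}.pkl','wb'))
def cal(f): return pickle.load(open(f'pics/{f}.pkl','rb'))
E
python3 - <<'E'
from h import *
for n in('scene','top'):
    c=r.calibration(n);pickle.dump({k:np.array(c[k]) for k in('mtx','R','t')},open(f'pics/{n}0.pkl','wb'))
crop('pics/top0.png',170,170,200,140,4,'pics/t1.png')
crop('pics/top0.png',350,190,160,120,5,'pics/t2.png')
crop('pics/scene0.png',240,110,180,180,3.3,'pics/s1.png')
crop('pics/scene0.png',200,300,160,120,5,'pics/s2.png')
E
```

```text
(no output)
```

View pics/t1.png

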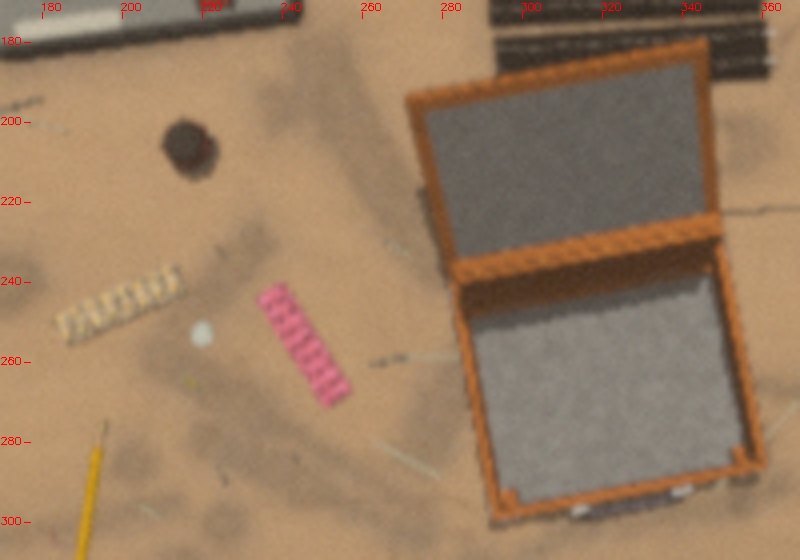

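View pics/t2.png

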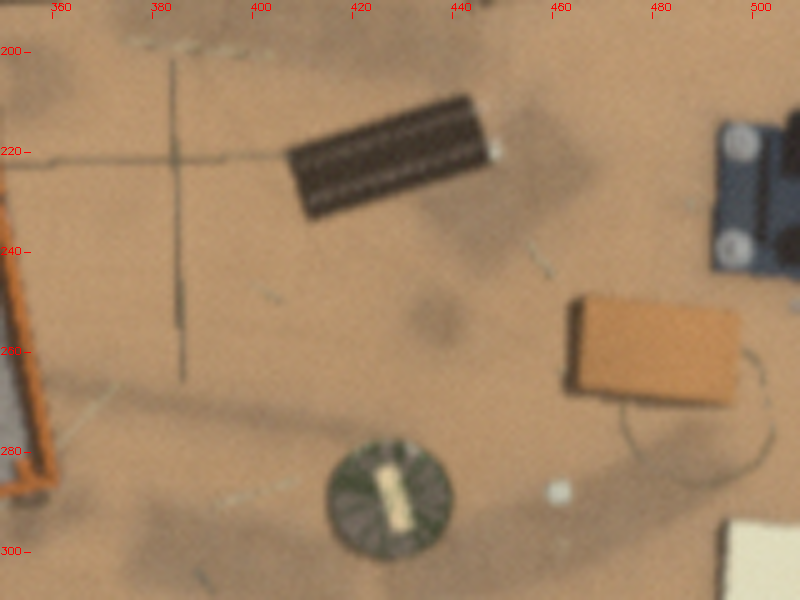

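View pics/s1.png

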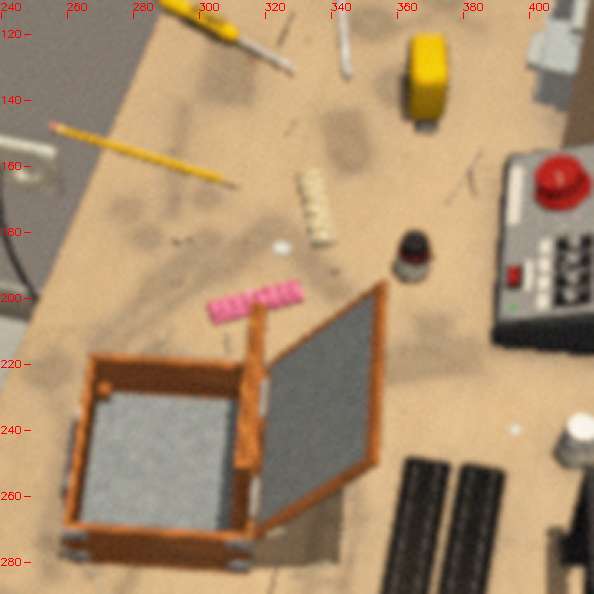

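View pics/s2.png

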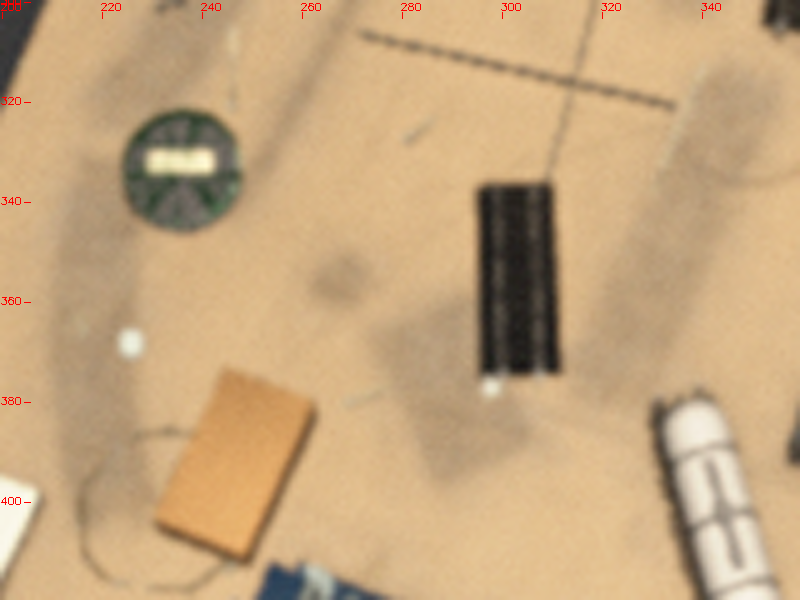

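Could be mistaken: track = short black (top 428,221) vs. the two long pieces (top 327,175); strip = cream (200,246) vs. pink (246,256, leave it); tin = the one round green-rimmed (428,290), as against the paint jar (217,206) and jars at the back. The crops confirm all three choices.

```bash
cat > m1.py <<'E'
from h import *
t=cal('top0');s=cal('scene0')
T=lambda x,y,x0,y0,k:(x0+(x+.5)/k-.5,y0+(y+.5)/k-.5)
tt1=lambda x,y:T(x,y,170,170,4); tt2=lambda x,y:T(x,y,350,190,5)
ss1=lambda x,y:T(x,y,240,110,3.3); ss2=lambda x,y:T(x,y,200,300,5)
def P(n,a,b):
    X,e=tri([(t,a),(s,b)]);print(n,np.round(X*1000,1),'err',round(e*1000,1));return X
P('trk A',tt2(290,152),ss2(552,184));P('trk B',tt2(468,95),ss2(562,374));P('trk C',tt2(490,162),ss2(480,374));P('trk D',tt2(312,218),ss2(478,186))
P('tin',tt2(390,500),ss2(183,171))
P('strip c',tt1(121,305),ss1(315,207));P('strip e1',tt1(63,333),ss1(309,172));P('strip e2',tt1(181,275),ss1(322,242))
P('FL',tt1(493,518),ss1(90,357));P('FR',tt1(763,465),ss1(68,525))
P('tray TL',tt1(455,270),ss1(258,305));P('tray TR',tt1(720,225),ss1(244,465))
P('lid TL',tt1(408,97),ss1(384,285));P('lid TR',tt1(706,40),ss1(377,463))
E
python3 m1.py
```

```text
trk A [ 595.5 -223.5    5.5] err 0.7
trk B [ 624.6 -311.2    2.8] err 0.9
trk C [ 590.2 -321.1    4.4] err 0.5
trk D [ 562.7 -233.6    6.1] err 0.2
tin [ 427.7 -266.3   13.8] err 0.5
strip c [529.1 279.4   8.9] err 0.4
strip e1 [513.3 314.1  10.8] err 2.0
strip e2 [546.  242.5  10.9] err 1.0
FL [403.6  51.2  47.5] err 0.2
FR [ 435.9 -103.1   51.8] err 0.9
tray TL [536.8  68.4 138.1] err 0.6
tray TR [563.1 -71.9 138.7] err 1.0
lid TL [625.7  92.7 161.7] err 0.4
lid TR [656.2 -63.1 166.2] err 0.2
```

```bash
cat >> h.py <<'E'
def Rd(psi,pitch=0):
    p=np.radians(psi);x=np.array([np.cos(p),np.sin(p),0]);z=np.array([0,0,-1.]);return np.c_[x,np.cross(z,x),z]
CC=np.array([488.4,-12.4])/1000;CY=np.radians(11.2)
def c2w(x,y,z):
    return np.array([CC[0]+(x*np.cos(CY)-y*np.sin(CY))/1000,CC[1]+(x*np.sin(CY)+y*np.cos(CY))/1000,z/1000])
def w2c(X):
    d=(np.asarray(X)[:2]-CC)*1000;return np.round([d[0]*np.cos(CY)+d[1]*np.sin(CY),-d[0]*np.sin(CY)+d[1]*np.cos(CY),X[2]*1000],1)
def plan(*tg):
    o=r.observe();R0=Ro.from_quat(np.roll(o['eef_rot'],-1)).as_matrix();p=o['ee_pos']
    for (X,psi) in tg:
        print('dp',np.round(R0.T@(np.asarray(X)-p),4).tolist(),'rot',np.round(Ro.from_matrix(R0.T@Rd(psi)).as_rotvec(),3).tolist())
def st():
    o=r.observe();R0=Ro.from_quat(np.roll(o['eef_rot'],-1)).as_matrix()
    print('t',round(o['clock'],2),'p',np.round(o['ee_pos']*1000,1),'case',w2c(o['ee_pos']),'psi',round(np.degrees(np.arctan2(R0[1,0],R0[0,0])),2),'z',np.round(R0[:,2],3),'q',np.round(o['qpos'],2),'F',np.round(o['ft_force'],1),'g',round(float(o['grip_width']),3))
E
python3 -c "
from h import *
st();plan(((.593,-.272,.15),108.2),((.593,-.272,.06),108.2))"
```

```text
t 0.15 p [ 258.7 -513.1  238. ] case [-322.6 -446.5  238. ] psi 26.74 z [-0.     0.001 -1.   ] q [-1.31  0.18  1.61  0.    1.35 -0.21] F [-0.2  0.3 -0.2] g 1.005
dp [0.407, -0.0647, 0.0882] rot [-0.001, -0.001, -1.422]
dp [0.407, -0.0646, 0.1782] rot [-0.001, -0.001, -1.422]
```

>>> drive_tool:
  dp:
    - [0.407,-0.0647,0]
    - [0.407,-0.0647,0]
    - [0.407,-0.0647,0]
    - [0.407,-0.0647,0]
    - [0.407,-0.0647,0.088]
    - [0.407,-0.0647,0.088]
    - [0.407,-0.0647,0.088]
    - [0.407,-0.0647,0.088]
    - [0.407,-0.0647,0.088]
    - [0.407,-0.0647,0.088]
  delta_rot:
    - [0,0,-1.422]
    - [0,0,-1.422]
    - [0,0,-1.422]
    - [0,0,-1.422]
    - [0,0,-1.422]
    - [0,0,-1.422]
    - [0,0,-1.422]
    - [0,0,-1.422]
    - [0,0,-1.422]
    - [0,0,-1.422]
  fingers: [0,0,0,0,0,0,0,0,0,0]

```text
clock: 1.4
ee_pos: [0.593, -0.2731, 0.1511]
eef_rot: [0.0, 0.587, 0.809, -0.0]
ft_force: [0.5, -1.1, 1.7]
grip_width: 1.001
```

```bash
python3 -c "
from h import *
st();snap('wrist','w1');st()"
```

```text
t 1.4 p [ 593.  -273.1  151.1] case [  51.9 -276.1  151.1] psi 108.06 z [ 0. -0. -1.] q [-0.61  0.43  1.47 -0.    1.24 -0.93] F [ 0.5 -1.1  1.7] g 1.001
t 1.45 p [ 592.9 -273.3  151.3] case [  51.9 -276.3  151.3] psi 108.06 z [ 0.001 -0.001 -1.   ] q [-0.61  0.43  1.47 -0.    1.24 -0.93] F [-0.4 -0.5  0.2] g 1.001
```

View pics/w1.png

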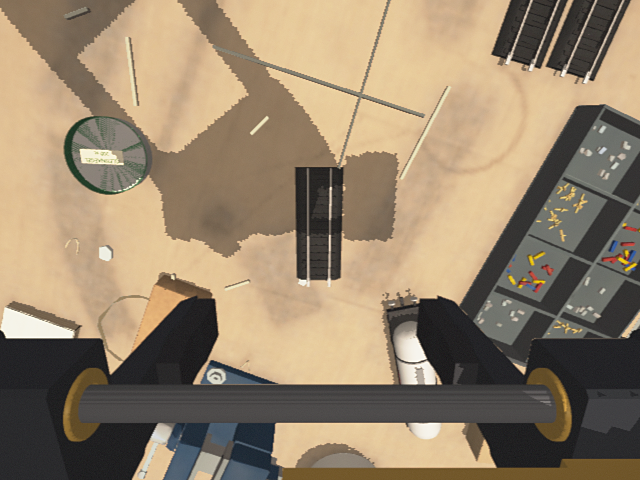

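Wrist view: track spans (296,168)–(342,279), well aligned with the tool; tin at (107,155).

```bash
python3 -c "
from h import *
crop('pics/w1.png',270,150,100,150,4,'pics/w1c.png')
w=cal('w1');t=cal('top0');s=cal('scene0')
for p in [(296,168),(342,167),(342,279),(296,279),(319,223)]: print(np.round(onz(w,p,.009)*1000,1))
print(tri([(w,(319,223)),(t,(427.9,221.2)),(s,(303.5,355.8))]))
print('tin',np.round(onz(w,(107,154),.023)*1000,1), tri([(w,(107,154)),(t,(427.8,289.8))]))
"
```

```text
[ 563.1 -233.3    9. ]
[ 595.8 -221.8    9. ]
[ 626.3 -308.7    9. ]
[ 589.9 -320.6    9. ]
[ 593.  -268.7    9. ]
(array([ 0.59358271, -0.27234543,  0.00086553]), np.float64(0.0018636275984548695))
tin [ 432.9 -263.5   23. ] (array([ 0.42676843, -0.26719362,  0.01070203]), np.float64(0.00048696143082100046))
```

View pics/w1c.png

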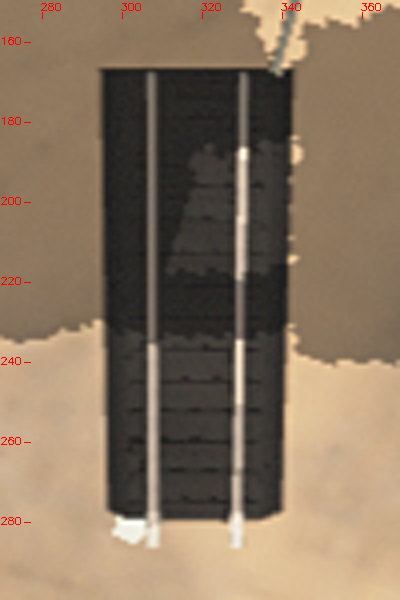

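```bash
python3 -c "
from h import *
plan(((.5935,-.2715,.03),108.2),((.5935,-.2715,.0035),108.2))"
```

```text
dp [0.0016, 0.001, 0.1213] rot [0.001, 0.001, -0.002]
dp [0.0017, 0.001, 0.1478] rot [0.001, 0.001, -0.002]
```

>>> drive_tool:
  dp:
    - [0.0016,0.001,0.1213]
    - [0.0016,0.001,0.1213]
    - [0.0016,0.001,0.1213]
    - [0.0017,0.001,0.1475]
    - [0.0017,0.001,0.1475]
    - [0.0017,0.001,0.1475]
    - [0.0017,0.001,0.1475]
    - [0.0017,0.001,0.1475]
  delta_rot:
    - [0,0,0]
    - [0,0,0]
    - [0,0,0]
    - [0,0,0]
    - [0,0,0]
    - [0,0,0]
    - [0,0,0]
    - [0,0,0]
  fingers: [0.3,0.3,0.3,0.3,1,1,1,1]

```text
clock: 2.45
ee_pos: [0.595, -0.2717, 0.006]
eef_rot: [0.002, 0.586, 0.81, -0.0]
ft_force: [-1.2, -0.5, 7.6]
grip_width: 0.418
```

```bash
python3 -c "
from h import *
st();plan((c2w(-6,-28,120),191.2),((.5935,-.2715,.11),108.2),(c2w(-6,-28,30),191.2))"
```

```text
t 2.45 p [ 595.  -271.7    6. ] case [  54.2 -275.1    6. ] psi 108.22 z [ 0.003 -0.002 -1.   ] q [-0.61  0.63  1.52 -0.    0.99 -0.93] F [-1.2 -0.5  7.6] g 0.418
dp [0.2522, -0.0293, -0.1149] rot [-0.001, 0.004, -1.448]
dp [0.0004, -0.0011, -0.1041] rot [0.002, 0.003, 0.0]
dp [0.2525, -0.0295, -0.0249] rot [-0.001, 0.004, -1.448]
```

```bash
python3 -c "
from h import *
plan(((.595,-.2717,.06),108.2),((.48,-.21,.12),191.2),(c2w(-6,-28,110),191.2))"
```

```text
dp [-0.0002, 0.0001, -0.054] rot [0.002, 0.003, 0.0]
dp [0.0942, -0.0897, -0.1145] rot [-0.001, 0.004, -1.448]
dp [0.2523, -0.0293, -0.1049] rot [-0.001, 0.004, -1.448]
```

>>> drive_tool:
  dp:
    - [0,0,-0.054]
    - [0,0,-0.1]
    - [0.0942,-0.0897,-0.1145]
    - [0.0942,-0.0897,-0.1145]
    - [0.0942,-0.0897,-0.1145]
    - [0.0942,-0.0897,-0.1145]
    - [0.0942,-0.0897,-0.1145]
    - [0.2523,-0.0293,-0.105]
    - [0.2523,-0.0293,-0.105]
    - [0.2523,-0.0293,-0.105]
    - [0.2523,-0.0293,-0.105]
    - [0.2523,-0.0293,-0.105]
  delta_rot:
    - [0,0,0]
    - [0,0,0]
    - [-0.001,0.004,-1.448]
    - [-0.001,0.004,-1.448]
    - [-0.001,0.004,-1.448]
    - [-0.001,0.004,-1.448]
    - [-0.001,0.004,-1.448]
    - [-0.001,0.004,-1.448]
    - [-0.001,0.004,-1.448]
    - [-0.001,0.004,-1.448]
    - [-0.001,0.004,-1.448]
    - [-0.001,0.004,-1.448]
  fingers: [1,1,1,1,1,1,1,1,1,1,1,1]

```text
clock: 3.95
ee_pos: [0.4874, -0.0406, 0.109]
eef_rot: [-0.001, -0.097, 0.995, 0.001]
ft_force: [-0.3, -0.2, -0.5]
grip_width: 0.422
```

```bash
python3 -c "
from h import *
st();snap('wrist','w2');snap('top','t2v')
plan((c2w(-6,-28,14),191.2))"
```

```text
t 3.95 p [487.4 -40.6 109. ] case [ -6.5 -27.5 109. ] psi -168.85 z [-0.001  0.002 -1.   ] q [-0.33  0.16  1.93  0.    1.06 -2.09] F [-0.3 -0.2 -0.5] g 0.422
dp [-0.0009, -0.0, 0.0947] rot [0.002, -0.001, -0.003]
```

View pics/w2.png

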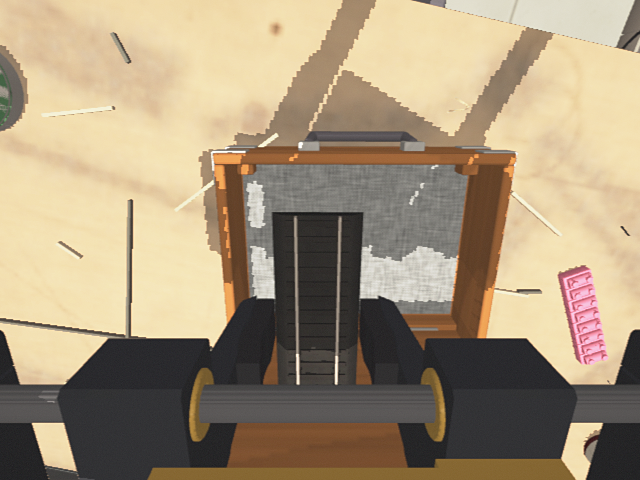

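View pics/t2v.png

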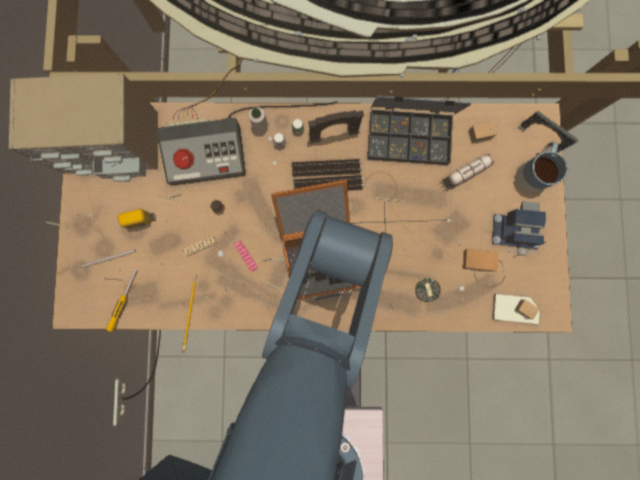

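Wrist view: track held straight and lengthwise, case front rim corners at about (214,153) and (516,152), blocks in the front corners. Refining the case pose from this.

```bash
python3 -c "
from h import *
w=cal('w2')
crop('pics/w2.png',190,130,340,220,2.3,'pics/w2c.png')
a=onz(w,(214,152),.052);b=onz(w,(516,151.5),.052);print(w2c(a),w2c(b))
for p in [(-70,-81,52),(-70,81,52),(-64,-75,52),(-64,75,52),(-64,-75,5),(-64,75,5),(-70,0,52)]: print(p,np.round(proj(w,c2w(*p)),1))
"
```

```text
[-73.  -80.9  52. ] [-73.1  77.4  52. ]
(-70, -81, 52) [214.3 157.9]
(-70, 81, 52) [521.8 157.6]
(-64, -75, 52) [226.6 169.4]
(-64, 75, 52) [508.6 169.1]
(-64, -75, 5) [242.9 159.9]
(-64, 75, 5) [473.5 159.7]
(-70, 0, 52) [368.2 157.7]
```

View pics/w2c.png

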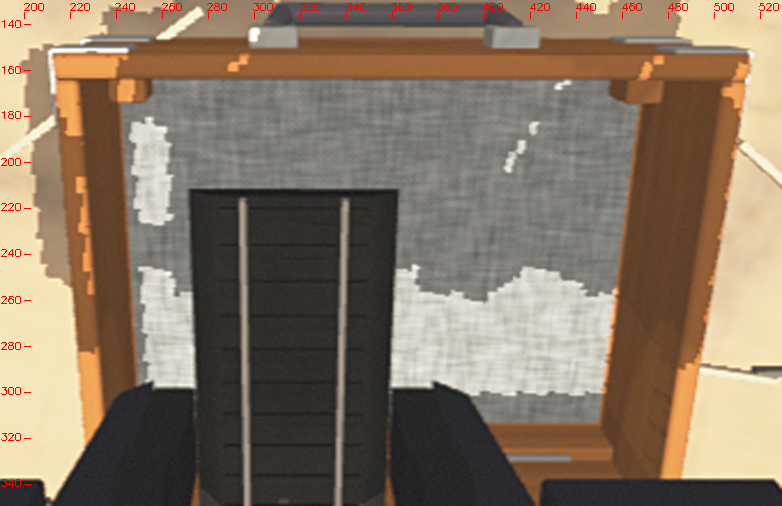

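```bash
python3 -c "
from h import *
w=cal('w2')
for p in [(52,40,5),(52,75,5),(-64,-75,15),(-64,-65,20),(-64,65,20),(-54,65,20),(-54,-65,20),(-7+50,-28,109),(-56,-28,107)]: print(p,np.round(proj(w,c2w(*p)),1))
"
```

```text
(52, 40, 5) [406.3 317.6]
(52, 75, 5) [453.  317.5]
(-64, -75, 15) [240.  161.6]
(-64, -65, 20) [254.7 162.5]
(-64, 65, 20) [466.9 162.4]
(-54, 65, 20) [464.9 178.7]
(-54, -65, 20) [255.6 178.9]
(43, -28, 109) [315.2 411.1]
(-56, -28, 107) [314.7 207.5]
```

```bash
sed -i 's|^CC=.*|CY=np.radians(11.2);CC=np.array([488.4-2*np.cos(CY)+1.5*np.sin(CY),-12.4-2*np.sin(CY)-1.5*np.cos(CY)])/1000|' h.py; python3 -c "
from h import *
st();plan((c2w(-8,-28,30),191.2),(c2w(-8,-28,11.5),191.2))"
```

```text
t 4.05 p [487.2 -41.4 108.7] case [ -4.8 -26.7 108.7] psi -168.94 z [-0.002  0.002 -1.   ] q [-0.33  0.16  1.93  0.    1.06 -2.09] F [ 0.  -0.   0.3] g 0.425
dp [0.0031, -0.0015, 0.0787] rot [0.002, -0.001, -0.003]
dp [0.0031, -0.0015, 0.0972] rot [0.002, -0.001, -0.003]
```

>>> drive_tool:
  dp:
    - [0.0031,-0.0015,0.05]
    - [0.0031,-0.0015,0.0787]
    - [0.0031,-0.0015,0.0972]
    - [0.0031,-0.0015,0.0972]
    - [0.0031,-0.0015,0.0972]
  delta_rot:
    - [0.002,-0.001,-0.003]
    - [0.002,-0.001,-0.003]
    - [0.002,-0.001,-0.003]
    - [0.002,-0.001,-0.003]
    - [0.002,-0.001,-0.003]
  fingers: [1,1,1,1,1]

```text
clock: 4.68
ee_pos: [0.4841, -0.043, 0.0113]
eef_rot: [-0.0, -0.098, 0.995, 0.0]
ft_force: [0.3, -0.4, -0.4]
grip_width: 0.423
```

```bash
python3 -c "
from h import *
st()"
```

```text
t 4.67 p [484.1 -43.   11.3] case [ -8.1 -27.7  11.3] psi -168.75 z [-0.001  0.001 -1.   ] q [-0.33  0.33  1.96  0.    0.85 -2.1 ] F [ 0.3 -0.4 -0.4] g 0.423
```

>>> drive_tool:
  dp:
    - [0,0,0]
    - [0,0,0]
    - [0,0,-0.01]
    - [0,0,-0.07]
    - [0,0,-0.11]
  delta_rot:
    - [0,0,0]
    - [0,0,0]
    - [0,0,0]
    - [0,0,0]
    - [0,0,0]
  fingers: [0.46,0.46,0.46,0.46,0.46]

```text
clock: 5.3
ee_pos: [0.4846, -0.0422, 0.1238]
eef_rot: [0.0, -0.099, 0.995, 0.0]
ft_force: [1.0, 0.7, -0.7]
grip_width: 0.543
```

```bash
python3 -c "
from h import *
st();snap('wrist','w3');plan(((.46,.17,.13),155),((.5295,.279,.15),114.5))"
```

```text
t 5.3 p [484.6 -42.2 123.8] case [ -7.5 -27.  123.8] psi -168.63 z [ 0.001  0.    -1.   ] q [-0.33  0.12  1.92  0.    1.09 -2.1 ] F [ 1.   0.7 -0.7] g 0.543
dp [-0.015, 0.2142, -0.0019] rot [-0.001, 0.008, 0.635]
dp [-0.1048, 0.3073, -0.0216] rot [0.002, 0.009, 1.342]
```

View pics/w3.png

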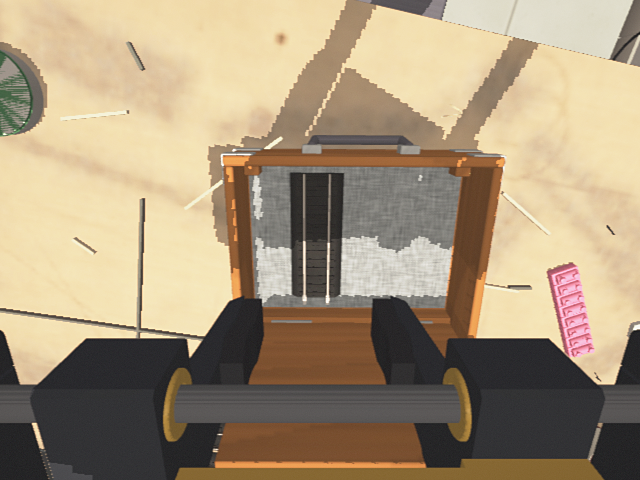

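Track lies flat and straight in the left of the well, (291–344, 173–302), clear of blocks and back edge. Next the strip.

>>> drive_tool:
  dp:
    - [-0.015,0.2142,-0.005]
    - [-0.015,0.2142,-0.005]
    - [-0.015,0.2142,-0.005]
    - [-0.1048,0.3073,-0.0216]
    - [-0.1048,0.3073,-0.0216]
    - [-0.1048,0.3073,-0.0216]
    - [-0.1048,0.3073,-0.0216]
    - [-0.1048,0.3073,-0.0216]
    - [-0.1048,0.3073,-0.0216]
    - [-0.1048,0.3073,-0.0216]
  delta_rot:
    - [0,0.008,1.342]
    - [0,0.008,1.342]
    - [0,0.008,1.342]
    - [0,0.008,1.342]
    - [0,0.008,1.342]
    - [0,0.008,1.342]
    - [0,0.008,1.342]
    - [0,0.008,1.342]
    - [0,0.008,1.342]
    - [0,0.008,1.342]
  fingers: [0.4,0.4,0.4,0.4,0.4,0.4,0.4,0.4,0.4,0.4]

```text
clock: 6.6
ee_pos: [0.5262, 0.2798, 0.1431]
eef_rot: [-0.004, 0.54, 0.842, -0.0]
ft_force: [0.2, 0.2, -0.5]
grip_width: 0.602
```

```bash
python3 -c "
from h import *
st();snap('wrist','w4')
crop('pics/w4.png',220,120,200,160,4,'pics/w4c.png')"
```

```text
t 6.6 p [526.2 279.8 143.1] case [ 95.8 280.8 143.1] psi 114.6 z [-0.008  0.004 -1.   ] q [ 0.29  0.33  1.63  0.01  1.19 -0.15] F [ 0.2  0.2 -0.5] g 0.602
```

View pics/w4c.png

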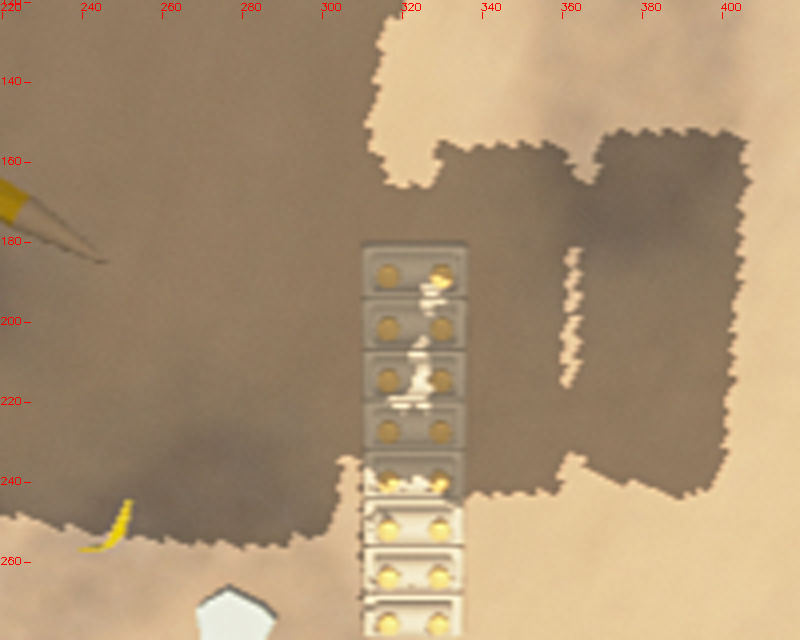

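```bash
python3 -c "
from h import *
crop('pics/w4.png',240,160,160,160,4,'pics/w4d.png')"
```

```text
(no output)
```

View pics/w4d.png

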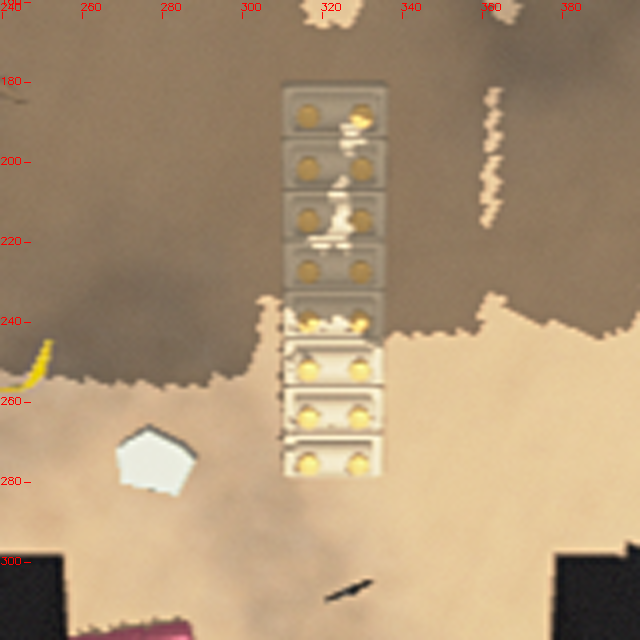

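```bash
python3 -c "
from h import *
w=cal('w4');t=cal('top0');s=cal('scene0')
L=[onz(w,p,.013)*1000 for p in [(310,180),(336,180),(334.3,278),(310.3,278)]]
for l in L: print(np.round(l,1))
print(np.mean(L,0)); f=(L[0]+L[1]-L[2]-L[3])/2;print(np.linalg.norm(f),np.degrees(np.arctan2(f[1],f[0])))
print(tri([(w,(322.7,227)),(t,(199.9,245.8)),(s,(335.2,172.6))]))
# pink ends
for p in [(237,242),(252,268)]:
  X=onz(t,p,.013); o=r.observe()
  R0=Ro.from_quat(np.roll(o['eef_rot'],-1)).as_matrix(); print('pink tool-frame mm',np.round(R0.T@(X-np.mean(L,0)/1000)*1000,0))
C=np.mean(L,0)/1000;C=np.array([C[0],C[1],0])
plan((C+[0,0,.03],114.5),(C+[0,0,.004],114.5))
"
```

```text
[503.7 314.5  13. ]
[520.9 322.5  13. ]
[553.3 251.7  13. ]
[535.9 243.7  13. ]
[528.44341752 283.10618144  13.        ]
77.82245305832616 114.5068708768646
(array([0.52896642, 0.28254498, 0.00290147]), np.float64(0.0018558585270735668))
pink tool-frame mm [-90. -30.  -0.]
pink tool-frame mm [ -98. -102.   -0.]
dp [0.0013, 0.004, 0.1131] rot [-0.005, -0.007, 0.001]
dp [0.0012, 0.0041, 0.1391] rot [-0.005, -0.007, 0.001]
```

>>> drive_tool:
  dp:
    - [0.0015,0.004,0.05]
    - [0.0015,0.004,0.1]
    - [0.0015,0.004,0.1131]
    - [0.0015,0.004,0.1391]
    - [0.0015,0.004,0.1391]
    - [0.0015,0.004,0.1391]
    - [0.0015,0.004,0.1391]
    - [0.0015,0.004,0.1391]
    - [0.0015,0.004,0.1391]
  delta_rot:
    - [-0.005,-0.007,0.001]
    - [-0.005,-0.007,0.001]
    - [-0.005,-0.007,0.001]
    - [-0.005,-0.007,0.001]
    - [-0.005,-0.007,0.001]
    - [-0.005,-0.007,0.001]
    - [-0.005,-0.007,0.001]
    - [-0.005,-0.007,0.001]
    - [-0.005,-0.007,0.001]
  fingers: [0.4,0.4,0.4,0.4,0.4,1,1,1,1]

```text
clock: 7.78
ee_pos: [0.5286, 0.2836, 0.0045]
eef_rot: [0.0, 0.542, 0.841, 0.0]
ft_force: [-1.4, -0.5, 3.9]
grip_width: 0.217
```

```bash
python3 -c "
from h import *
st();plan(((.46,.18,.13),191.2),(c2w(-7,35,115),191.2))"
```

```text
t 7.78 p [528.6 283.6   4.5] case [ 99.  284.1   4.5] psi 114.41 z [ 0.001  0.    -1.   ] q [ 0.29  0.54  1.67  0.    0.94 -0.13] F [-1.4 -0.5  3.9] g 0.217
dp [-0.066, -0.1052, -0.1255] rot [0.001, 0.001, -1.34]
dp [-0.2183, -0.16, -0.1106] rot [0.001, 0.001, -1.34]
```

>>> drive_tool:
  dp:
    - [0,0,-0.055]
    - [0,0,-0.11]
    - [-0.066,-0.1052,-0.1255]
    - [-0.066,-0.1052,-0.1255]
    - [-0.066,-0.1052,-0.1255]
    - [-0.066,-0.1052,-0.1255]
    - [-0.066,-0.1052,-0.1255]
    - [-0.066,-0.1052,-0.1255]
    - [-0.2183,-0.16,-0.1106]
    - [-0.2183,-0.16,-0.1106]
    - [-0.2183,-0.16,-0.1106]
    - [-0.2183,-0.16,-0.1106]
  delta_rot:
    - [0,0,0]
    - [0,0,-0.18]
    - [0,0,-1.34]
    - [0,0,-1.34]
    - [0,0,-1.34]
    - [0,0,-1.34]
    - [0,0,-1.34]
    - [0,0,-1.34]
    - [0,0,-1.34]
    - [0,0,-1.34]
    - [0,0,-1.34]
    - [0,0,-1.34]
  fingers: [1,1,1,1,1,1,1,1,1,1,1,1]

```text
clock: 9.28
ee_pos: [0.4728, 0.0164, 0.1144]
eef_rot: [-0.0, -0.095, 0.995, -0.0]
ft_force: [-0.3, -0.1, 0.1]
grip_width: 0.216
```

```bash
python3 -c "
from h import *
st();snap('wrist','w5');plan((c2w(-7,35,30),191.2),(c2w(-7,35,10),191.2))"
```

```text
t 9.28 p [472.8  16.4 114.4] case [ -7.7  32.7 114.4] psi -169.05 z [-0.001 -0.    -1.   ] q [-0.22  0.11  1.96 -0.    1.07 -1.98] F [-0.3 -0.1  0.1] g 0.216
dp [-0.0006, 0.0009, 0.0844] rot [0.0, -0.001, -0.003]
dp [-0.0006, 0.0009, 0.1044] rot [0.0, -0.001, -0.003]
```

View pics/w5.png

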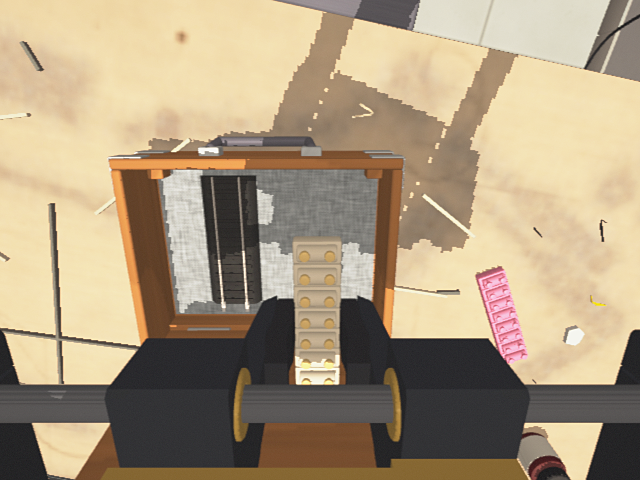

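Strip held straight, (293–342, 238–385), clear of the track. Lowering it.

>>> drive_tool:
  dp:
    - [-0.0006,0.001,0.05]
    - [-0.0006,0.001,0.0844]
    - [-0.0006,0.001,0.1044]
    - [-0.0006,0.001,0.1044]
    - [-0.0006,0.001,0.1044]
    - [-0.0006,0.001,0.1044]
    - [-0.0006,0.001,0.1044]
    - [-0.0006,0.001,0.0944]
    - [-0.0006,0.001,0.04]
    - [-0.0006,0.001,-0.02]
  delta_rot:
    - [0,0,-0.003]
    - [0,0,-0.003]
    - [0,0,-0.003]
    - [0,0,-0.003]
    - [0,0,-0.003]
    - [0,0,-0.003]
    - [0,0,-0.003]
    - [0,0,-0.003]
    - [0,0,-0.003]
    - [0,0,-0.003]
  fingers: [1,1,1,1,0.69,0.69,0.69,0.69,0.69,0.69]

```text
clock: 10.58
ee_pos: [0.4723, 0.0197, 0.1358]
eef_rot: [-0.001, -0.099, 0.995, 0.0]
ft_force: [1.6, -1.1, 0.2]
grip_width: 0.308
```

```bash
python3 -c "
from h import *
st();snap('wrist','w6')"
```

```text
t 10.57 p [472.3  19.7 135.8] case [ -7.6  36.2 135.8] psi -168.66 z [-0.002  0.    -1.   ] q [-0.21  0.08  1.95 -0.    1.12 -1.98] F [ 1.6 -1.1  0.2] g 0.308
```

View pics/w6.png

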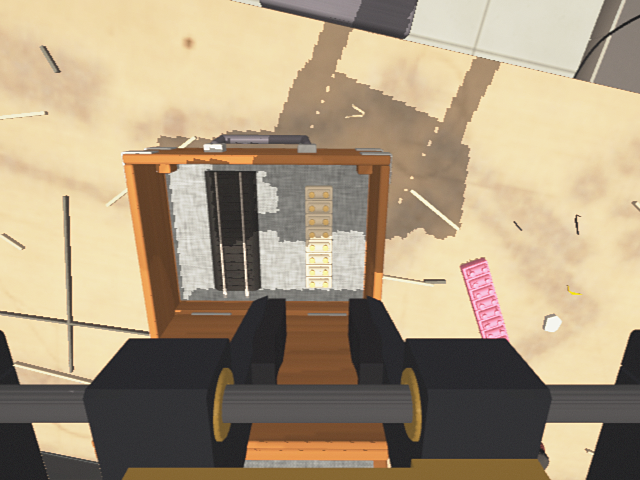

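Both lie flat side by side: track (207–259,170–297), strip (306–333,187–289). Next, the tray: working out the gap behind it.

```bash
cat >> m1.py <<'E'
print('---')
for n,a in (('rim back L',tt1(455,262)),('rim back R',tt1(718,213)),('front L',tt1(457,284)),('front R',tt1(722,238))): print(n,w2c(onz(t,a,.1395)))
print(w2c([.6257,.0927,.1617]),w2c([.6562,-.0631,.1662]))
E
python3 m1.py | sed -n '/---/,$p'; python3 -c "
from h import *
crop('pics/scene0.png',300,180,70,110,6,'pics/s3.png')"
```

```text
---
rim back L [ 69.8  70.7 139.5]
rim back R [ 69.1 -71.8 139.5]
front L [ 58.   71.8 139.5]
front R [ 55.5 -71.2 139.5]
[157.1  77.9 161.7] [156.8 -80.8 166.2]
```

View pics/s3.png

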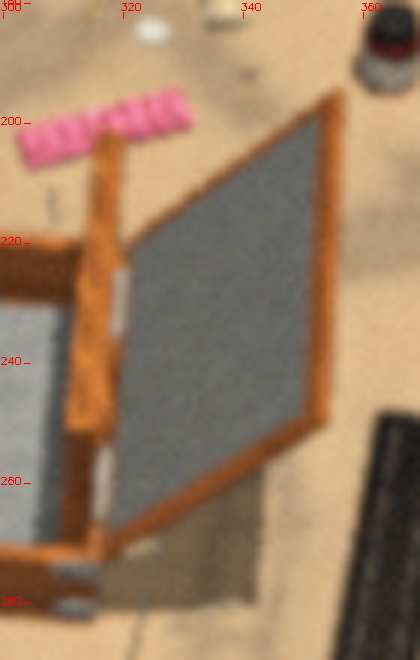

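```bash
python3 -c "
from h import *
plan((c2w(30,0,205),191.2),(c2w(92,0,205),191.2),(c2w(92,0,122),191.2))"
```

```text
dp [-0.0332, -0.0348, -0.0602] rot [-0.004, 0.01, 0.003]
dp [-0.0952, -0.0349, -0.0596] rot [-0.004, 0.01, 0.003]
dp [-0.0943, -0.0346, 0.0234] rot [-0.004, 0.01, 0.003]
```

>>> drive_tool:
  dp:
    - [0,-0.0348,-0.062]
    - [-0.05,-0.0349,-0.068]
    - [-0.0945,-0.0349,-0.068]
    - [-0.0945,-0.0349,-0.03]
    - [-0.0945,-0.0347,0.02]
    - [-0.0945,-0.0347,0.02]
    - [-0.0945,-0.0347,0.02]
  delta_rot:
    - [0,0,0.003]
    - [0,0,0.003]
    - [0,0,0.003]
    - [0,0,0.003]
    - [0,0,0.003]
    - [0,0,0.003]
    - [0,0,0.003]
  fingers: [1,1,1,1,1,1,1]

```text
clock: 11.5
ee_pos: [0.5735, 0.004, 0.1162]
eef_rot: [0.001, -0.097, 0.995, -0.0]
ft_force: [0.3, 0.5, 0.8]
grip_width: 0.005
```

```bash
python3 -c "
from h import *
st();snap('scene','sc2');crop('pics/sc2.png',240,150,150,150,4,'pics/sc2c.png')
o=r.observe();p=w2c(o['ee_pos'])
for th in (95,85,75,65,55,45,35,25,17,8,0,0):
  a=np.radians(th);rr=108 if th>45 else 112
  X=56-rr*np.cos(a)+10.5*np.sin(a)+9;Z=22.5+rr*np.sin(a)+10.5*np.cos(a)
  if th==0:Z=30
  print(th,round(X),round(Z),[round(-(X-p[0])/1000,3),round((0-p[1])/1000,3),round(-(Z-p[2])/1000,3)])"
```

```text
t 11.5 p [573.5   4.  116.2] case [ 88.7   1.1 116.2] psi -168.82 z [ 0.001 -0.    -1.   ] q [-0.2   0.32  1.71 -0.    1.12 -1.97] F [0.3 0.5 0.8] g 0.005
95 85 129 [np.float64(0.004), np.float64(-0.001), np.float64(-0.012)]
85 66 131 [np.float64(0.023), np.float64(-0.001), np.float64(-0.014)]
75 47 130 [np.float64(0.042), np.float64(-0.001), np.float64(-0.013)]
65 29 125 [np.float64(0.06), np.float64(-0.001), np.float64(-0.008)]
55 12 117 [np.float64(0.078), np.float64(-0.001), np.float64(-0.0)]
45 -7 109 [np.float64(0.096), np.float64(-0.001), np.float64(0.008)]
35 -21 95 [np.float64(0.11), np.float64(-0.001), np.float64(0.022)]
25 -32 79 [np.float64(0.121), np.float64(-0.001), np.float64(0.038)]
17 -39 65 [np.float64(0.128), np.float64(-0.001), np.float64(0.052)]
8 -44 48 [np.float64(0.134), np.float64(-0.001), np.float64(0.068)]
0 -47 30 [np.float64(0.136), np.float64(-0.001), np.float64(0.087)]
0 -47 30 [np.float64(0.136), np.float64(-0.001), np.float64(0.087)]
```

View pics/sc2c.png

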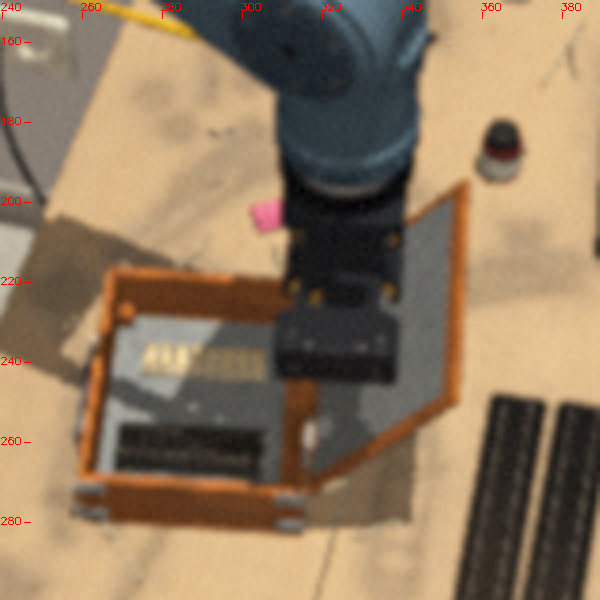

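Fingers are behind the standing tray, in front of the open lid, without contact force. Sweeping the first half.

>>> drive_tool:
  dp:
    - [0.004,-0.001,-0.006]
    - [0.014,-0.001,-0.008]
    - [0.023,-0.001,-0.01]
    - [0.033,-0.001,-0.01]
    - [0.042,-0.001,-0.01]
    - [0.051,-0.001,-0.008]
    - [0.06,-0.001,-0.006]
    - [0.078,-0.001,0.0]
    - [0.096,-0.001,0.008]
  delta_rot:
    - [0,0,0]
    - [0,0,0]
    - [0,0,0]
    - [0,0,0]
    - [0,0,0]
    - [0,0,0]
    - [0,0,0]
    - [0,0,0]
    - [0,0,0]
  fingers: [1,1,1,1,1,1,1,1,1]

```text
clock: 12.68
ee_pos: [0.4779, -0.0155, 0.1062]
eef_rot: [-0.0, -0.098, 0.995, -0.0]
ft_force: [0.8, -0.1, -0.4]
grip_width: 0.006
```

```bash
python3 -c "
from h import *
st();snap('scene','sc3');crop('pics/sc3.png',240,150,150,150,4,'pics/sc3c.png')
o=r.observe();p=w2c(o['ee_pos'])
for th in (35,25,17,8,0,0):
  a=np.radians(th);rr=112
  X=56-rr*np.cos(a)+10.5*np.sin(a)+9;Z=22.5+rr*np.sin(a)+10.5*np.cos(a)
  if th==0:Z=30
  print(th,round(X),round(Z),np.round([-(X-p[0])/1000,(0-p[1])/1000,-(Z-p[2])/1000],4))"
```

```text
t 12.68 p [477.9 -15.5 106.2] case [ -8.9   0.5 106.2] psi -168.81 z [-0. -0. -1.] q [-0.28  0.14  1.95 -0.    1.05 -2.05] F [ 0.8 -0.1 -0.4] g 0.006
35 -21 95 [ 0.009  -0.0014  0.0093]
25 -32 79 [ 0.0204 -0.0014  0.0253]
17 -39 65 [ 0.0273 -0.0014  0.0393]
8 -44 48 [ 0.0327 -0.0014  0.0561]
0 -47 30 [ 0.0353 -0.0014  0.0746]
0 -47 30 [ 0.0353 -0.0014  0.0746]
```

View pics/sc3c.png

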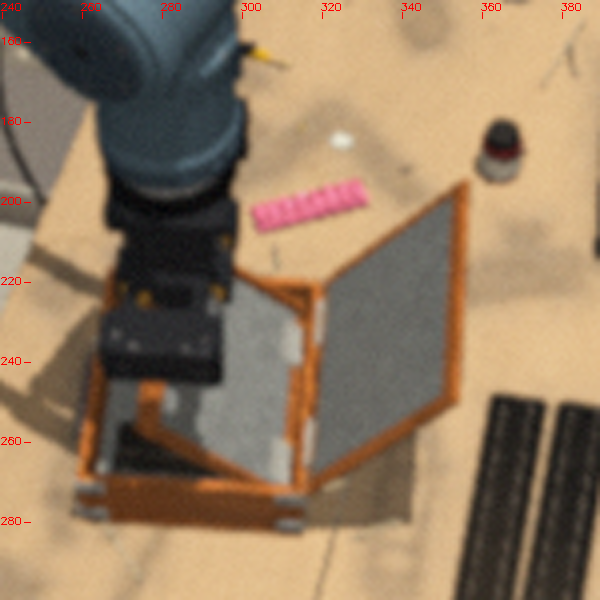

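The tray is about half-folded, its inside lining visible. Continuing down and pressing the rim.

>>> drive_tool:
  dp:
    - [0.009,-0.001,0.009]
    - [0.02,-0.001,0.025]
    - [0.027,-0.001,0.039]
    - [0.033,-0.001,0.056]
    - [0.035,-0.001,0.068]
    - [0.035,-0.001,0.0745]
    - [0.035,-0.001,0.0745]
    - [0.035,-0.001,0.0745]
  delta_rot:
    - [0,0,0]
    - [0,0,0]
    - [0,0,0]
    - [0,0,0]
    - [0,0,0]
    - [0,0,0]
    - [0,0,0]
    - [0,0,0]
  fingers: [1,1,1,1,1,1,1,1]

```text
clock: 13.72
ee_pos: [0.4439, -0.023, 0.0327]
eef_rot: [-0.001, -0.098, 0.995, 0.0]
ft_force: [-8.4, 1.5, 17.4]
grip_width: 0.006
```

```bash
python3 -c "
from h import *
st()"
```

```text
t 13.72 p [443.9 -23.   32.7] case [-43.7  -0.3  32.7] psi -168.77 z [-0.003  0.    -1.   ] q [-0.32  0.21  2.06 -0.    0.87 -2.09] F [-8.4  1.5 17.4] g 0.006
```

```bash
python3 -c "
from h import *
plan((c2w(-45,0,110),191.2),((.43,-.266,.15),191.2))"
```

```text
dp [0.0015, 0.0003, -0.0773] rot [0.001, -0.003, 0.0]
dp [0.0613, -0.2355, -0.1173] rot [0.001, -0.003, 0.0]
```

>>> drive_tool:
  dp:
    - [0,0,-0.055]
    - [0.01,-0.03,-0.1]
    - [0.0613,-0.2355,-0.1173]
    - [0.0613,-0.2355,-0.1173]
    - [0.0613,-0.2355,-0.1173]
    - [0.0613,-0.2355,-0.1173]
    - [0.0613,-0.2355,-0.1173]
    - [0.0613,-0.2355,-0.1173]
  delta_rot:
    - [0,0,0]
    - [0,0,0]
    - [0,0,0]
    - [0,0,0]
    - [0,0,0]
    - [0,0,0]
    - [0,0,0]
    - [0,0,0]
  fingers: [1,1,0,0,0,0,0,0]

```text
clock: 14.72
ee_pos: [0.43, -0.2651, 0.1488]
eef_rot: [-0.0, -0.098, 0.995, 0.001]
ft_force: [-0.4, 0.1, 0.2]
grip_width: 0.662
```

```bash
python3 -c "
from h import *
st();snap('wrist','w7');snap('scene','sc4');crop('pics/sc4.png',240,180,150,110,5,'pics/sc4c.png')"
```

```text
t 14.72 p [ 430.  -265.1  148.8] case [-104.4 -235.1  148.8] psi -168.8 z [-0.001  0.001 -1.   ] q [-0.79  0.13  1.86 -0.    1.15 -2.55] F [-0.4  0.1  0.2] g 0.662
```

View pics/w7.png

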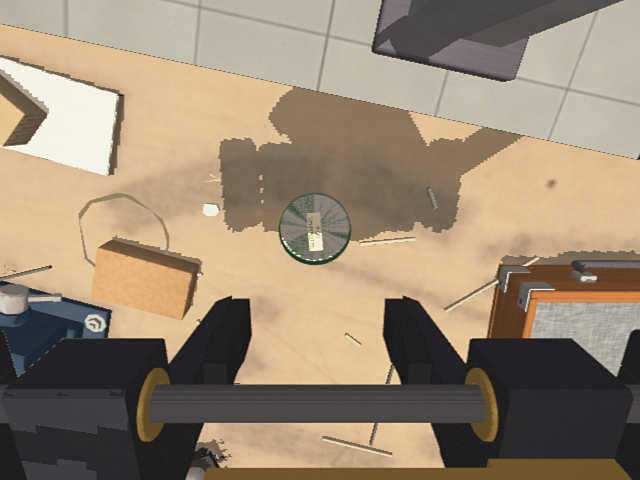

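View pics/sc4c.png

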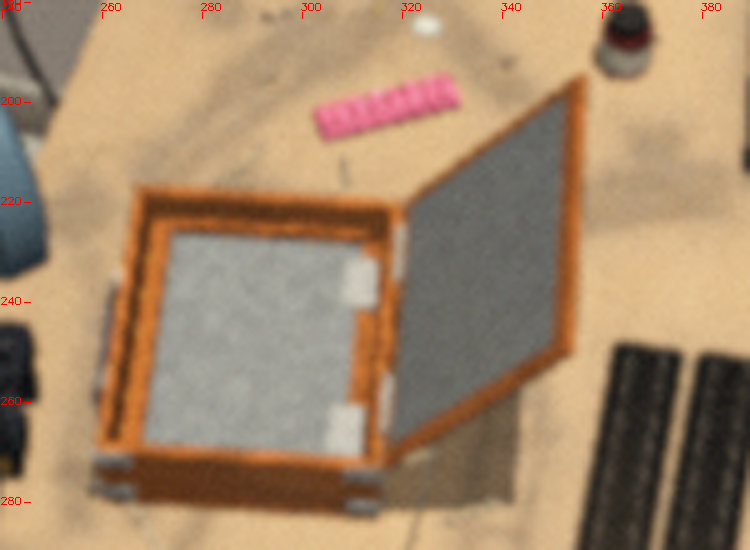

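The tray is folded level, lid still open. The tin's top face in the wrist view is centred at about (315,227).

```bash
python3 -c "
from h import *
w=cal('w7');t=cal('top0');s=cal('scene0')
print(onz(w,(315,227),.023),onz(w,(279,227),.023),onz(w,(351,227),.023))
print(tri([(w,(315,227)),(t,(427.8,289.8)),(s,(236.4,334))]))
plan(((.4295,-.2645,.04),191.2),((.4295,-.2645,.008),191.2))"
```

```text
[ 0.42445166 -0.26713871  0.023     ] [ 0.42968962 -0.29359679  0.023     ] [ 0.41921244 -0.24067429  0.023     ]
(array([ 0.4275389 , -0.26660667,  0.01296464]), np.float64(0.001098682229650271))
dp [0.0005, 0.0002, 0.1089] rot [0.001, -0.001, 0.001]
dp [0.0004, 0.0001, 0.1409] rot [0.001, -0.001, 0.001]
```

```bash
python3 -c "
from h import *
plan(((.4268,-.2667,.04),191.2),((.4268,-.2667,.009),191.2))"
```

```text
dp [0.0036, -0.0015, 0.1089] rot [0.001, -0.001, 0.001]
dp [0.0035, -0.0015, 0.1399] rot [0.001, -0.001, 0.001]
```

>>> drive_tool:
  dp:
    - [0.0036,-0.0015,0.05]
    - [0.0036,-0.0015,0.09]
    - [0.0036,-0.0015,0.11]
    - [0.0036,-0.0015,0.14]
    - [0.0036,-0.0015,0.14]
    - [0.0036,-0.0015,0.14]
    - [0.0036,-0.0015,0.14]
    - [0.0036,-0.0015,0.14]
    - [0.0036,-0.0015,0.14]
    - [0.0036,-0.0015,0.14]
  delta_rot:
    - [0,0,0]
    - [0,0,0]
    - [0,0,0]
    - [0,0,0]
    - [0,0,0]
    - [0,0,0]
    - [0,0,0]
    - [0,0,0]
    - [0,0,0]
    - [0,0,0]
  fingers: [0,0,0,0,0,0.5,1,1,1,1]

```text
clock: 16.08
ee_pos: [0.4271, -0.2685, 0.01]
eef_rot: [0.0, -0.097, 0.995, -0.0]
ft_force: [-0.3, 2.1, 6.7]
grip_width: 0.61
```

```bash
python3 -c "
from h import *
st()
plan(((.426,-.266,.1),191.2),(c2w(-50,-130,.11*1000),191.2),(c2w(-1,0,100),191.2))"
```

```text
t 16.07 p [ 427.1 -268.5   10. ] case [-107.9 -237.8   10. ] psi -168.81 z [ 0.    -0.001 -1.   ] q [-0.8   0.37  1.92 -0.    0.86 -2.56] F [-0.3  2.1  6.7] g 0.61
dp [0.0006, 0.0026, -0.09] rot [-0.001, 0.0, -0.0]
dp [-0.0579, 0.1077, -0.1001] rot [-0.001, 0.0, -0.0]
dp [-0.1068, 0.2377, -0.0902] rot [-0.001, 0.0, -0.0]
```

Tin gripped at 53.7 mm. Carrying it level.

>>> drive_tool:
  dp:
    - [0,0,-0.02]
    - [0,0,-0.055]
    - [0,0.01,-0.09]
    - [-0.02,0.04,-0.095]
    - [-0.045,0.085,-0.095]
    - [-0.07,0.135,-0.095]
    - [-0.09,0.185,-0.092]
    - [-0.102,0.22,-0.09]
    - [-0.1068,0.2377,-0.09]
    - [-0.1068,0.2377,-0.09]
    - [-0.1068,0.2377,-0.09]
  delta_rot:
    - [0,0,0]
    - [0,0,0]
    - [0,0,0]
    - [0,0,0]
    - [0,0,0]
    - [0,0,0]
    - [0,0,0]
    - [0,0,0]
    - [0,0,0]
    - [0,0,0]
    - [0,0,0]
  fingers: [1,1,1,1,1,1,1,1,1,1,1]

```text
clock: 17.45
ee_pos: [0.4854, -0.0149, 0.0992]
eef_rot: [-0.0, -0.097, 0.995, -0.0]
ft_force: [0.7, 0.4, -1.6]
grip_width: 0.607
```

```bash
python3 -c "
from h import *
st();snap('wrist','w8');plan((c2w(-1,0,45),191.2),(c2w(-1,0,36),191.2))"
```

```text
t 17.45 p [485.4 -14.9  99.2] case [-1.4 -0.4 99.2] psi -168.82 z [-0. -0. -1.] q [-0.28  0.16  1.94 -0.    1.04 -2.04] F [ 0.7  0.4 -1.6] g 0.607
dp [-0.0005, 0.0007, 0.0542] rot [-0.0, -0.001, -0.001]
dp [-0.0005, 0.0007, 0.0632] rot [-0.0, -0.001, -0.001]
```

View pics/w8.png

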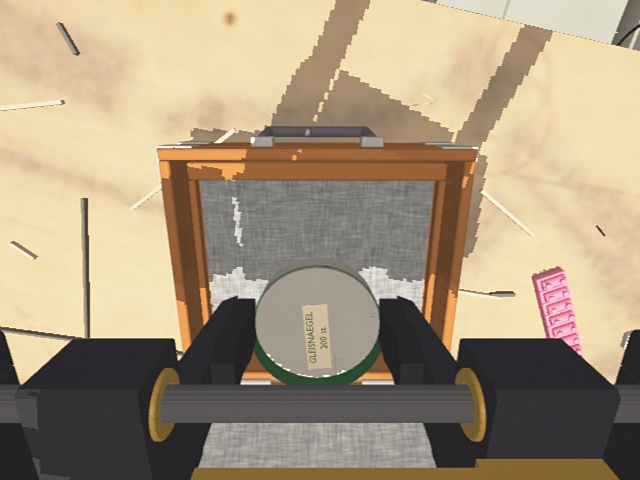

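Tin level over the middle of the tray. Lowering and releasing.

>>> drive_tool:
  dp:
    - [0,0.0007,0.03]
    - [0,0.0007,0.05]
    - [0,0.0007,0.058]
    - [0,0.0007,0.0636]
    - [0,0.0007,0.0636]
    - [0,0.0007,0.0636]
  delta_rot:
    - [0,0,0]
    - [0,0,0]
    - [0,0,0]
    - [0,0,0]
    - [0,0,0]
    - [0,0,0]
  fingers: [1,1,1,1,1,1]

```text
clock: 18.25
ee_pos: [0.4858, -0.0138, 0.0362]
eef_rot: [0.0, -0.097, 0.995, -0.0]
ft_force: [-0.4, -0.1, -1.0]
grip_width: 0.608
```

```bash
python3 -c "
from h import *
st()"
```

```text
t 18.25 p [485.8 -13.8  36.2] case [-0.8  0.6 36.2] psi -168.82 z [ 0.001 -0.    -1.   ] q [-0.27  0.28  1.96 -0.    0.9  -2.04] F [-0.4 -0.1 -1. ] g 0.608
```

>>> drive_tool:
  dp:
    - [0,0,0.001]
    - [0,0,0.001]
    - [0,0,0.001]
    - [0,0,0.001]
    - [0,0,-0.02]
    - [0,0,-0.06]
  delta_rot:
    - [0,0,0]
    - [0,0,0]
    - [0,0,0]
    - [0,0,0]
    - [0,0,0]
    - [0,0,0]
  fingers: [1,0.2,0.2,0.2,0.2,0.2]

```text
clock: 19.0
ee_pos: [0.4838, -0.0133, 0.0949]
eef_rot: [-0.002, -0.097, 0.995, 0.001]
ft_force: [-0.7, -0.5, -0.4]
grip_width: 0.801
```

```bash
python3 -c "
from h import *
st();snap('wrist','w9');plan((c2w(-1,0,285),191.2),(c2w(185,0,285),191.2),(c2w(185,0,135),191.2))"
```

```text
t 19.0 p [483.8 -13.3  94.9] case [-2.7  1.6 94.9] psi -168.82 z [-0.004  0.001 -1.   ] q [-0.27  0.17  1.94 -0.    1.03 -2.04] F [-0.7 -0.5 -0.4] g 0.801
dp [0.0013, -0.0004, -0.1842] rot [-0.002, 0.004, 0.0]
dp [-0.1847, -0.0004, -0.1834] rot [-0.002, 0.004, 0.0]
dp [-0.1841, -0.0, -0.0334] rot [-0.002, 0.004, 0.0]
```

View pics/w9.png

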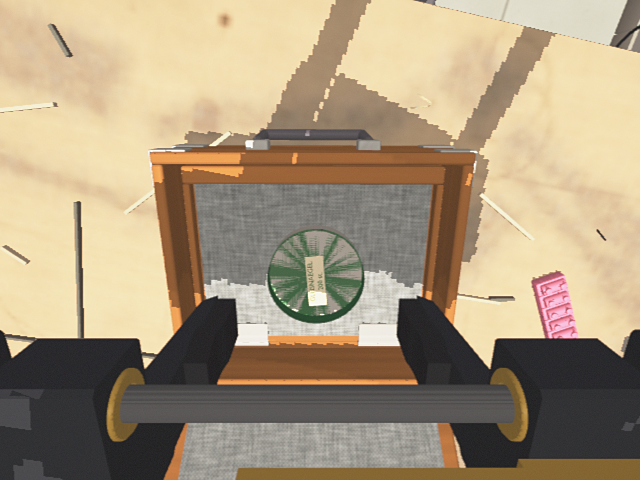

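Tin stands upright mid-tray at (316,275). Now behind the lid.

>>> drive_tool:
  dp:
    - [0,0,-0.06]
    - [0,0,-0.115]
    - [-0.05,0,-0.12]
    - [-0.1,0,-0.12]
    - [-0.16,0,-0.12]
    - [-0.188,0,-0.12]
    - [-0.188,0,-0.12]
    - [-0.188,0,-0.06]
    - [-0.188,0,-0.04]
    - [-0.188,0,-0.04]
  delta_rot:
    - [0,0,0]
    - [0,0,0]
    - [0,0,0]
    - [0,0,0]
    - [0,0,0]
    - [0,0,0]
    - [0,0,0]
    - [0,0,0]
    - [0,0,0]
    - [0,0,0]
  fingers: [1,1,1,1,1,1,1,1,1,1]

```text
clock: 20.3
ee_pos: [0.6678, 0.0228, 0.134]
eef_rot: [-0.002, -0.097, 0.995, 0.0]
ft_force: [0.3, 0.2, 0.4]
grip_width: 0.005
```

```bash
cat > lid.py <<'E'
from h import *
import sys
o=r.observe();p=w2c(o['ee_pos'])
for th in map(float,sys.argv[1:]):
  a=np.radians(th);rr=125
  # outer face corner contact at radius rr, 6mm out; contact = finger lower-front corner
  d=np.array([-np.cos(a),np.sin(a)]);n=np.array([np.sin(a),np.cos(a)])
  c=np.array([70,52])+rr*d+6*n
  X,Z=c[0]+9,c[1]
  if th==0: Z-=3
  print(th,round(X),round(Z),np.round([-(X-p[0])/1000,(0-p[1])/1000,-(Z-p[2])/1000],3).tolist())
E
python3 -c "
from h import *
st();snap('scene','sc5');crop('pics/sc5.png',240,130,180,150,4,'pics/sc5c.png')"; python3 lid.py 128 120 110 100 90 80 70 60 50 40 30 20 10 0
```

```text
t 20.3 p [667.8  22.8 134. ] case [184.8   1.2 134. ] psi -168.84 z [-0.005  0.    -1.   ] q [-0.14  0.49  1.43 -0.    1.23 -1.91] F [0.3 0.2 0.4] g 0.005
128.0 161 147 [0.026, -0.001, -0.011]
120.0 147 157 [0.04, -0.001, -0.021]
110.0 127 167 [0.059, -0.001, -0.031]
100.0 107 174 [0.08, -0.001, -0.038]
90.0 85 177 [0.101, -0.001, -0.041]
80.0 63 176 [0.123, -0.001, -0.04]
70.0 42 172 [0.144, -0.001, -0.035]
60.0 22 163 [0.165, -0.001, -0.027]
50.0 3 152 [0.183, -0.001, -0.016]
40.0 -13 137 [0.199, -0.001, -0.001]
30.0 -26 120 [0.213, -0.001, 0.016]
20.0 -36 100 [0.223, -0.001, 0.036]
10.0 -43 80 [0.229, -0.001, 0.056]
0.0 -46 55 [0.232, -0.001, 0.081]
```

View pics/sc5c.png

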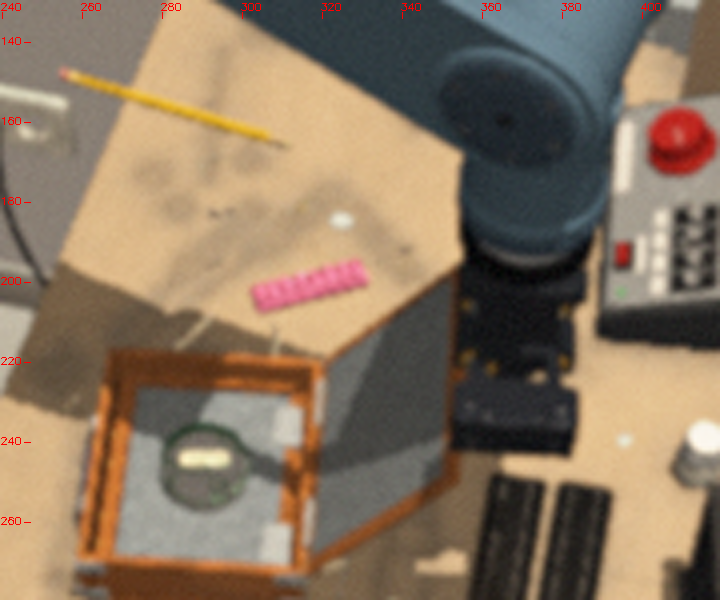

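Fingers stand behind the lid's edge, no contact. Sweeping the lid.

>>> drive_tool:
  dp:
    - [0.013,-0.001,-0.006]
    - [0.026,-0.001,-0.011]
    - [0.04,-0.001,-0.021]
    - [0.059,-0.001,-0.031]
    - [0.08,-0.001,-0.038]
    - [0.101,-0.001,-0.041]
    - [0.123,-0.001,-0.04]
    - [0.144,-0.001,-0.035]
    - [0.165,-0.001,-0.027]
    - [0.183,-0.001,-0.016]
    - [0.199,-0.001,-0.001]
  delta_rot:
    - [0,0,0]
    - [0,0,0]
    - [0,0,0]
    - [0,0,0]
    - [0,0,0]
    - [0,0,0]
    - [0,0,0]
    - [0,0,0]
    - [0,0,0]
    - [0,0,0]
    - [0,0,0]
  fingers: [1,1,1,1,1,1,1,1,1,1,1]

```text
clock: 21.72
ee_pos: [0.4746, -0.0171, 0.1383]
eef_rot: [0.002, -0.097, 0.995, -0.001]
ft_force: [0.7, 0.0, 0.5]
grip_width: 0.003
```

```bash
python3 -c "
from h import *
st();snap('scene','sc6');crop('pics/sc6.png',220,130,180,150,4,'pics/sc6c.png')"; python3 lid.py 30 20 10 0
```

```text
t 21.73 p [474.6 -17.1 138.3] case [-12.5  -0.5 138.3] psi -168.82 z [ 0.003 -0.001 -1.   ] q [-0.29  0.07  1.95 -0.    1.12 -2.05] F [0.7 0.  0.5] g 0.003
30.0 -26 120 [0.011, -0.0, 0.016]
20.0 -36 100 [0.021, -0.0, 0.035]
10.0 -43 80 [0.028, -0.0, 0.056]
0.0 -46 55 [0.031, -0.0, 0.081]
```

View pics/sc6c.png

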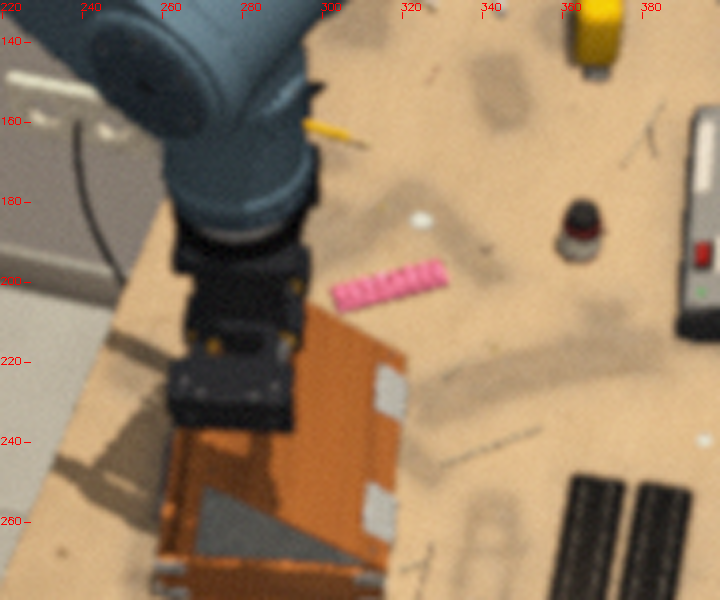

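The lid leans forward about 40° above shut, following the fingers. Pressing it down.

>>> drive_tool:
  dp:
    - [0.006,0,0.008]
    - [0.011,0,0.016]
    - [0.021,0,0.035]
    - [0.028,0,0.056]
    - [0.03,0,0.07]
    - [0.031,0,0.078]
    - [0.031,0,0.081]
    - [0.031,0,0.083]
    - [0.031,0,0.083]
  delta_rot:
    - [0,0,0]
    - [0,0,0]
    - [0,0,0]
    - [0,0,0]
    - [0,0,0]
    - [0,0,0]
    - [0,0,0]
    - [0,0,0]
    - [0,0,0]
  fingers: [1,1,1,1,1,1,1,1,1]

```text
clock: 22.9
ee_pos: [0.4444, -0.0227, 0.0579]
eef_rot: [-0.002, -0.098, 0.995, 0.0]
ft_force: [-25.3, 5.1, 58.5]
grip_width: 0.004
```

```bash
python3 -c "
from h import *
st()"
```

```text
t 22.9 p [444.4 -22.7  57.9] case [-43.2  -0.1  57.9] psi -168.73 z [-0.003 -0.    -1.   ] q [-0.32  0.16  2.05 -0.    0.93 -2.08] F [-25.3   5.1  58.5] g 0.004
```

TCP stopped at z 57.9 mm (lid top when shut = 58 mm) with 58 N firm resistance. Backing off and checking.

>>> drive_tool:
  dp:
    - [0,0,-0.02]
    - [0,0,-0.08]
    - [0,-0.06,-0.14]
    - [0,-0.12,-0.16]
    - [0,-0.18,-0.16]
    - [0,-0.24,-0.16]
    - [0,-0.28,-0.16]
    - [0,-0.28,-0.16]
    - [0,-0.28,-0.16]
  delta_rot:
    - [0,0,0]
    - [0,0,0]
    - [0,0,0]
    - [0,0,0]
    - [0,0,0]
    - [0,0,0]
    - [0,0,0]
    - [0,0,0]
    - [0,0,0]
  fingers: [1,1,1,1,1,1,1,1,1]

```text
clock: 24.02
ee_pos: [0.4985, -0.297, 0.2131]
eef_rot: [-0.001, -0.097, 0.995, 0.001]
ft_force: [-0.4, 0.5, 0.2]
grip_width: 0.005
```

```bash
python3 -c "
from h import *
st();snap('scene','sc7');snap('top','t7');crop('pics/sc7.png',230,180,130,110,6,'pics/sc7c.png')
s=cal('scene0')
for p in [(-73,-81,58),(-73,81,58),(70,-81,58),(-73,-81,52),(-70,81,58)]: print(p,np.round(proj(s,c2w(*p)),1))"
```

```text
t 24.02 p [ 498.5 -297.   213.1] case [ -43.4 -279.6  213.1] psi -168.83 z [-0.001  0.001 -1.   ] q [-0.74  0.22  1.62 -0.    1.31 -2.51] F [-0.4  0.5  0.2] g 0.005
(-73, -81, 58) [257.1 268.6]
(-73, 81, 58) [265.1 215.1]
(70, -81, 58) [315.7 272.2]
(-73, -81, 52) [257.3 269.9]
(-70, 81, 58) [266.3 215.2]
```

View pics/sc7c.png

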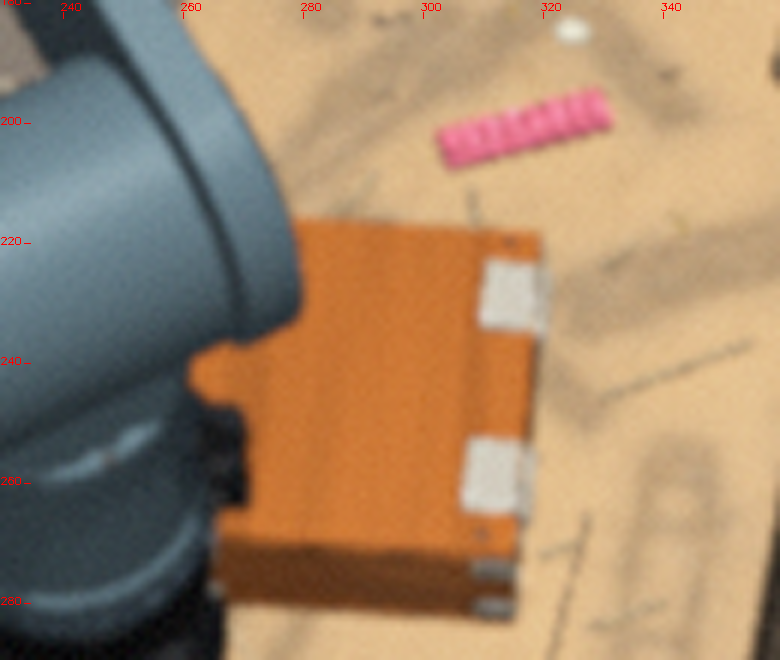

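View pics/t7.png

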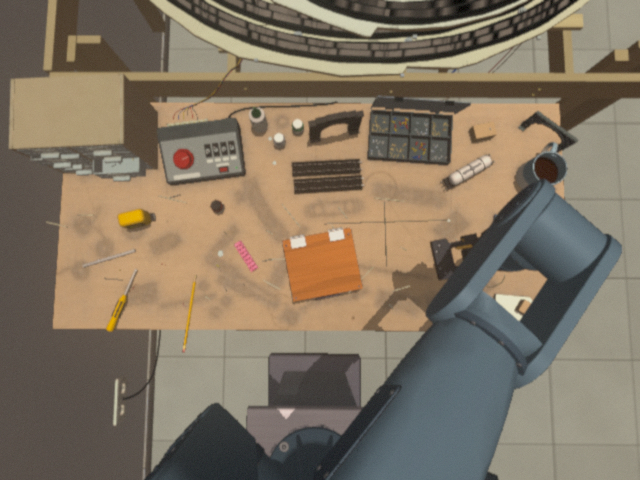

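The lid looks shut with no gap along the visible side; the arm hides the front edge in the scene view. I'll move a bit aside for one clear look.

>>> drive_tool:
  dp:
    - [0,-0.06,-0.02]
    - [0,-0.12,-0.02]
    - [0,-0.16,-0.02]
    - [0,-0.16,-0.02]
  delta_rot:
    - [0,0,0]
    - [0,0,0]
    - [0,0,0]
    - [0,0,0]
  fingers: [1,1,1,1]

```text
clock: 24.62
ee_pos: [0.5297, -0.4555, 0.2331]
eef_rot: [-0.0, -0.097, 0.995, -0.0]
ft_force: [0.5, -0.1, -0.6]
grip_width: 0.004
```

```bash
python3 -c "
from h import *
st();snap('scene','sc8');snap('top','t8');crop('pics/sc8.png',230,190,130,110,6,'pics/sc8c.png')
crop('pics/t8.png',270,215,110,100,7,'pics/t8c.png')"
```

```text
t 24.62 p [ 529.7 -455.5  233.1] case [ -43.5 -441.2  233.1] psi -168.87 z [-0.001 -0.    -1.   ] q [-0.88  0.46  1.27 -0.    1.42 -2.64] F [ 0.5 -0.1 -0.6] g 0.004
```

View pics/sc8c.png

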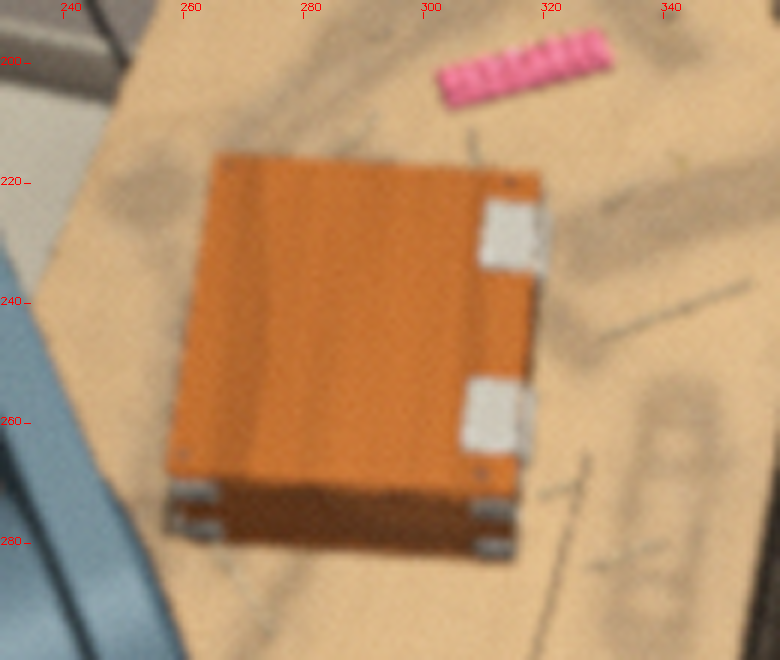

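View pics/t8c.png

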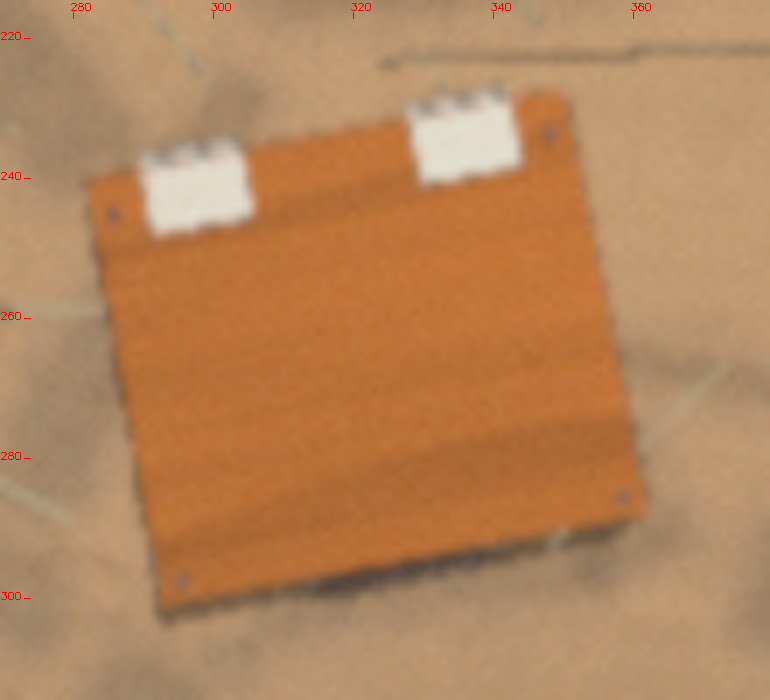

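Scene: lid front corners at about (258,269.5) and (265.5,216), within 1 px of the shut-lid prediction, and no gap along the side. Handing in.

```bash
python3 -c "
from h import *
t=cal('t8');s=cal('sc8')
print(tri([(t,(270+640/7,215+518/7)),(s,(258,269.5))]),tri([(t,(270+158/7,215+608/7)),(s,(265.5,216))]))
r.close_job()"
```

```text
(array([ 0.42961426, -0.10537372,  0.04908824]), np.float64(0.0017974145178978975)) (array([0.39866306, 0.05201491, 0.05247603]), np.float64(0.0009268918620508845))
the job is handed in; nothing more can be done
```

I packed the case in the order asked and handed the job in at about 25 s of the 72 s allowed.

**Packing:** The short track and the cream strip lie flat side by side, both lengthwise front to back. The tray is folded down level over them. The tin stands upright in the middle of the tray, and the lid is shut.

**Tray and lid:** The tray press stopped at 32.7 mm, where 33 mm was expected. The lid press stopped at 57.9 mm, where a shut lid should be 58 mm, with about 58 N of vertical force on the fingertips. That is below the 120 N wrist limit. The 40 N limit applies to the arm and gripper body, not the fingers.

**Last look:** The lid's front corners sat within about 1 pixel of where a shut lid should appear, and the view showed no gap. Measuring their height from two views gave 49 to 52 mm, about 6 to 9 mm below the 58 mm pressing height. My two-view heights ran low by a similar amount throughout (for example 13 mm for the 23 mm tin), so I trusted the contact height.

**Other disagreement:** The wrist camera placed the case about 2 mm off from the fixed cameras. I used a position in between and saw no sign of trouble from it.

**Left alone:** I did not touch the pink strip, the tape measure, the paint jar or the sanding block. In the last views the arm hid the sanding block, so I did not check that one again.

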